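# Pin the coin box shut

## Robot

A 6-joint arm with a two-finger parallel gripper is mounted at the origin on the work surface. World frame = base frame: x ahead of the robot, y to its left, z up, the work surface at z = 0. Lengths are in mm, angles in rad, forces in N, time in s.
With the tool pointing down it reaches from about 400 to 925 mm from the base axis. Payload 12.5 kg.
Tool frame: the origin (TCP) lies midway between the tips of the shut fingers; the grasp point (between the pads) lies 19 mm behind it; z points along the fingers, y is the line along which they close (so a half turn about z gives the same grasp; the last joint's range is limited). The gripper opens to 95 mm and grips with 3 to 60 N. Pads are 20 mm wide; open, the fingers measure 119 mm over their backs; the gripper's body (75 mm by 180 mm) begins 59 mm behind the grasp point.
Start: joints at [1.232, 0.491, 1.559, -0, 1.092, -0.106], TCP at [144.171, 608.162, 214.661] pointing down, gripper open.
Joint ranges: [-3.1, 3.1], [-0.84, 2.19], [0.05, 2.79], [-1.13, 4.28], [0.06, 2.93], [-2.69, 2.69]. Speed limits (rad/s): [2.22, 2.22, 2.79, 3.14, 3.14, 3.14].

## Interface

Orientations are given as a rotation vector (axis times angle).
In Python, from bench import bot, viewer, job_done gives the robot as it stands. The module is installed in compiled form; this text tells all that it offers.
- The arm moves only by the tool apply_moves, never from a script. Its argument "rows" is a list of rows, each an object of numbers: "ax", "ay", "az": the turn, a rotation vector about the tool's x, y, z in degrees; "dx", "dy", "dz": the shift along the tool's x, y, z in m; "claw": the closure, from -1 (fully open) to 1 (shut), so that 0 is half open. In form: [{"ax": .., "ay": .., "az": .., "dx": .., "dy": .., "dz": .., "claw": ..}, ...]. A call has 1 to 8 rows; each row is the pose to reach, as a shift and turn from the pose commanded when the call began, along the tool's axes at that moment; what a row does not reach only later rows make up. A row lasts 1/12 s, in which the tool goes at most 41.7 mm and 7.16 degrees, less where a joint would pass 70% of its speed; a pose out of reach is approached as far as the arm can. A call with a gripper value outside its range is refused whole. The fingers move at their own pace and stop on an object; "grip_force" is the grip in N (left out, the last holds). Time passes only in rows, so rows that repeat a pose let the fingers close. It gives the time, the measured TCP pose, the force, the opening and the grip force at its end, in the units of the state.
- bot.get_obs(): the state, without advancing time (a new reading comes with each control period).
- viewer.capture(name): name is "side" or "top" or "wrist"; returns the picture (420x560x3 uint8, red, green, blue); there is no depth.
- viewer.camera_model(name): a dict with "fx", "fy", "cx", "cy" (pixels), "D" ([k1, k2, p1, p2, k3] as OpenCV has them; the pictures are not rectified), "extrinsics" (4x4, takes a point from camera to world coordinates); the wrist camera has in their place "mount" (4x4, takes a point from camera to tool coordinates, whose origin is the TCP and whose axes are the flange's). Camera axes: x right, y down, z forward; pixel columns grow to the right and rows downward; lengths in mm; the calibration is good to about 2 mm. A picture is of the moment at which its call begins: read the wrist's pose just before it. camera_model takes no time and is no camera call.
- job_done(): hands the job in; it is judged then, once.
The state is a dict: "t": time; "qpos": joint angles; "joint_vel": joint speeds; "joint_torque": joint torques, N m; "eef_pos": TCP position; "tool_rot": TCP orientation; "wrist_force": force on the tool from outside, world axes, zero at the start; "ft_torque": the same for the moment, N m; "width": finger opening in mm; "grasp_force": force on a finger pad.
Only numpy, scipy, OpenCV 4.12 (cv2) and the standard library are available. Lean on these libraries where they do the work, as an engineer would, in place of code of your own. Each camera call takes 0.05 s, during which the arm holds its last target. There are 200 camera calls.

## Task

Lock the red coin box: first slide its lid fully shut, so that the steel tongue lies between the two ears of the brass yoke, then take the orange-handled pin from its stand and pass it straight down through the upper ear, the eye in the tongue and the lower ear until its collar rests flat on the upper ear, and let go. The eye can sit anywhere along the slotted ears, so feel for it with the pin tip gently (never with more than 25 N on the box), and leave the other things on the bench where they are.

Things in the scene. Friction and masses are not known exactly. Their poses are not given: they have to be found in the camera images.
- coinbox: Red lacquered coin box, 160 mm long (its x) by 100 mm wide (its y) by 72 mm high, fixed to the bench; origin at the centre of its underside, z up. A flat red lid, its top 80 mm above the bench, slides along the box's x; a brass yoke sticks out of the box's -x end.
- lid (a joint): How far the lid stands open, in m: 0 is fully shut (hard stop), more is slid towards the box's +x, up to 0.065. It takes about 6 N to slide it and it stays where it is left. Count it shut below 0.004.
- lid_handle (a point): Middle of the top edge of the lid's upright brass handle bar, 12 mm thick along the box's x, 50 mm long along its y, 34 mm high above the lid top (80 mm above the bench); moves with the lid. Axes as the box's.
- yoke (a point): Middle of the slot in the brass yoke's upper ear, at its upper face, 89 mm above the bench; axes as the box's. The yoke is two level ears 76 (x) by 48 (y) by 6 mm, one over the other: upper 83 to 89 mm above the bench, lower 63 to 69 mm, joined by cheeks at both y sides. Both have the same straight slot, centred here, 54 mm long (x), 13 mm wide (y).
- lower_ear (a point): Middle of the slot in the lower ear, at its underside, 63 mm above the bench and straight below yoke; nothing but air below it.
- tongue (a point): Fixed to the lid: lies 10 mm straight below yoke when the lid is shut, at the upper face of the lid's steel tongue (6 mm thick, 36 mm wide). Shut, the tongue closes off the slot but for one round eye, 13 mm across, centred in y. Where the eye is along x differs: up to 15 mm either side of this point, not measured, to be felt for (or seen as a dark hole).
- tongue_side (a point): A point on the tongue's +y edge, beside tongue. How the tongue behaves: springy, it gives up to 3 mm downward under the pin (about 1 N to start, then 1.5 N per mm), then is rigid. It does not shift along x under a pin drag. Dragging the pin tip along it towards the box's -x pulls the lid shut; dragging hard to +x can pull the lid open.
- pin: Steel locking pin, upright in its stand at the start. Origin on its axis at its collar's underside, z up. Below: round shaft 10 mm thick, 36 mm long, the last 5 mm tapering to 8 mm. Above: collar 28 mm across, 4 mm thick, then a square orange grip 18 by 18 mm (faces square to the pin's x and y), 4 to 38 mm above the origin. About 70 g. Home, the origin is level with yoke.
- stand: Fixed dark wooden block, 50 by 50 by 44 mm high, origin at the centre of its underside; the pin's shaft hangs in its 14 mm hole, 40 mm deep, with the collar on the block's top.
- planter: Bystander: beige ceramic planter with a plant, 130 mm across, 185 mm high with its leaves; origin at the centre of its underside.
- remote: Bystander: black remote, 165 by 46 by 18 mm; origin at the centre of its underside, long along its x.
- chip_clip: Bystander: stainless spring clip for chip bags, 85 by 32 mm, about 30 mm high; origin under its middle.
- photo_block: Bystander: clear acrylic photo block, 24 by 110 by 85 mm high; origin at the centre of its underside.
- mug: Bystander: blue mug, 80 mm across, 90 mm high; origin at the centre of its underside.
- coin_dish: Bystander: white dish with coins, 96 mm across, 22 mm high; origin at the centre of its underside.
Things that resemble listed ones, but are neither listed nor needed, are in the scene too. Leave any green or pink look-alike of the pin alone.

How it is judged (in metres and radians):
On the way, in this order (a step that is already met when the one before it is completed fails the run):
1. the lid is slid fully shut (value of joint lid below 0.004 m), for 0.2 s.
2. with the lid shut, the pin is through both ears and the eye, collar on the upper ear (value of joint lid below 0.004 m and z of pin in the frame of yoke between -0.003 and 0.0025 m and x of pin in the frame of yoke between -0.023 and 0.023 m and y of pin in the frame of yoke between -0.005 and 0.005 m and angle between pin's own z axis and vertical below 0.1 rad), for 0.2 s.
At the end, for the whole second after the job is handed in: The lid is within 4 mm of fully shut; the pin stands upright (within 0.1 rad) in the slot, at most 5 mm off its centre line, through both ears and the eye, with its collar within 2.5 mm of the upper ear's top face; it is released and at rest (all of step 2 and linear speed of pin below 0.02 m/s); the robot touches nothing.
It fails at once if the pin is pressed on the box, yoke or tongue with more than 25 N (contact force between pin and coinbox above 25 N).
It fails at once if a bystander is moved more than 25 mm (distance of any of planter, remote, chip_clip, photo_block, mug, coin_dish from where it was at the start of the episode above 0.025 m).
It also fails if it takes over 64 s, if anything falls off the work surface, if the arm or the gripper's body presses on something with over 40 N, if the wrist force passes 120 N, or if a joint passes its speed limit or range.

## Working session

There is one attempt and no reset: what is moved stays moved. The work goes in short steps, Python scripts to look and compute and a tool call to move; the robot and the scene stay as the last step left them, time stands still between calls to the robot, and variables do not carry over. Pictures are saved under pics/ and viewed, at most 10 in all, crops included, and the job is handed in when it is done.

Besides the shell and the picture viewer there is one more tool, called after "Request:" by a JSON object that holds its "fn" and its "kwargs". apply_moves: Moves the arm, as the interface text tells. Its arguments: {"type":"object","properties":{"rows":{"type":"array","items":{"type":"object","properties":{"ax":{"type":"number"},"ay":{"type":"number"},"az":{"type":"number"},"dx":{"type":"number"},"dy":{"type":"number"},"dz":{"type":"number"},"claw":{"type":"number"}}}},"grip_force":{"type":"number"}},"required":["rows"]}

```bash
mkdir -p pics; python3 - <<'E'
from bench import bot, viewer
import cv2, numpy as np
print(bot.get_obs())
for n in ["side","top","wrist"]:
    m=viewer.camera_model(n); print(n,m)
    im=viewer.capture(n); cv2.imwrite(f"pics/{n}0.png",im[:,:,::-1])
E
```

```text
{'t': 0.0, 'qpos': array([ 1.23239498e+00,  4.91528261e-01,  1.55943004e+00, -2.36034110e-05,
        1.09170994e+00, -1.05609562e-01]), 'joint_vel': array([ 0.00024643, -0.00027927, -0.00064174,  0.00302893,  0.00014531,
       -0.0007562 ]), 'joint_torque': array([ 2.21219663e-03, -6.12657237e+01, -2.58178747e+01,  6.93490938e-02,
        4.82651393e-02, -7.88799434e-05]), 'eef_pos': array([144.09405728, 607.91790405, 214.08787945]), 'tool_rot': array([-3.64801180e-01, -3.12012213e+00,  1.65520373e-03]), 'wrist_force': array([ 0.08379361, -0.79185561, -0.84307957]), 'ft_torque': array([-0.05344764,  0.02251106, -0.03084898]), 'grasp_force': 0.0, 'width': 95.29310285798107}
side {'fx': 470.7572040814007, 'fy': 470.7572040814007, 'cx': 283.87482946627387, 'cy': 211.43569763086194, 'D': array([-0.02233681,  0.        ,  0.        ,  0.        ,  0.        ]), 'extrinsics': array([[ 6.74307050e-01, -3.65452198e-01,  6.41681146e-01,
        -4.17153688e+02],
       [-7.38291492e-01, -3.15571038e-01,  5.96104515e-01,
        -8.71359128e+02],
       [-1.53517196e-02, -8.75705208e-01, -4.
[... 505 characters left out ...]
[ 2.16022689e-03, -9.00531618e-02, -9.95934617e-01,
         1.38008075e+03],
       [ 0.00000000e+00,  0.00000000e+00,  0.00000000e+00,
         1.00000000e+00]])}
wrist {'fx': 356.94494473906235, 'fy': 356.94494473906235, 'cx': 283.88438062190596, 'cy': 204.23939250612935, 'D': array([0.03056364, 0.        , 0.        , 0.        , 0.        ]), 'mount': array([[ 5.55393033e-04, -9.70874633e-01, -2.39587434e-01,
         6.69520991e+01],
       [ 9.99999647e-01,  6.90160159e-04, -4.78598365e-04,
         3.69626656e-02],
       [ 6.30012713e-04, -2.39587084e-01,  9.70874674e-01,
        -1.69260819e+02],
       [ 0.00000000e+00,  0.00000000e+00,  0.00000000e+00,
         1.00000000e+00]])}
```

View pics/side0.png

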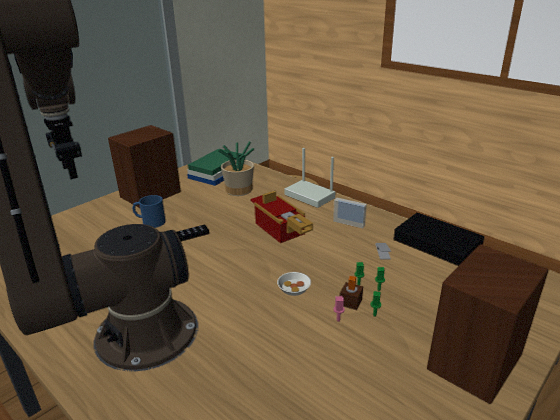

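View pics/top0.png

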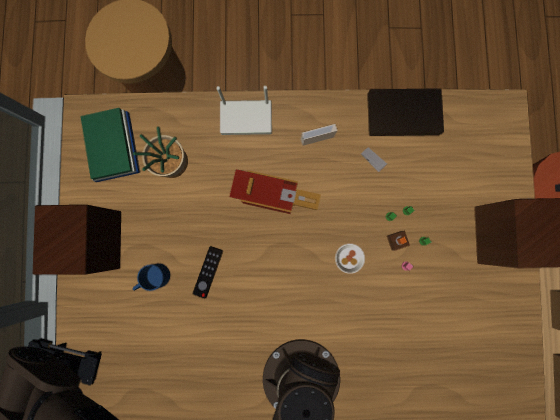

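The side view shows the red box at about (278,217). The orange-handled pin stands in a dark block at (351,290), with green pins at (359,270), (380,276) and (376,300) and a pink one at (339,306). In the top view the box is at (265,192) with its yoke at (307,199), and the pin and stand are at (399,240). The candidates in the top view are orange (399,240), green (391,215), (408,210), (424,240), and pink (407,266). The orange one is the match because it is the only one in a dark block. I'll confirm that in an enlarged crop.

```bash
python3 - <<'E'
import cv2, numpy as np
im=cv2.imread("pics/top0.png")
a=cv2.resize(im[160:225,220:330],None,fx=7,fy=7,interpolation=cv2.INTER_CUBIC)[:300*2]
b=cv2.resize(im[200:275,375:435],None,fx=7,fy=7,interpolation=cv2.INTER_CUBIC)
s=cv2.imread("pics/side0.png")
c=cv2.resize(s[180:250,240:330],None,fx=4,fy=4,interpolation=cv2.INTER_CUBIC)
d=cv2.resize(s[255:325,330:390],None,fx=4,fy=4,interpolation=cv2.INTER_CUBIC)
W=np.zeros((600,800,3),np.uint8)
a=cv2.resize(im[165:220,225:325],None,fx=5,fy=5,interpolation=cv2.INTER_CUBIC); W[:275,:500]=a
b=cv2.resize(im[205:265,380:438],None,fx=5,fy=5,interpolation=cv2.INTER_CUBIC); W[:300,505:795]=b
W[310:590,:360]=c; W[310:590,370:610]=d
cv2.imwrite("pics/crop1.png",W)
E
```

```text
(no output)
```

View pics/crop1.png

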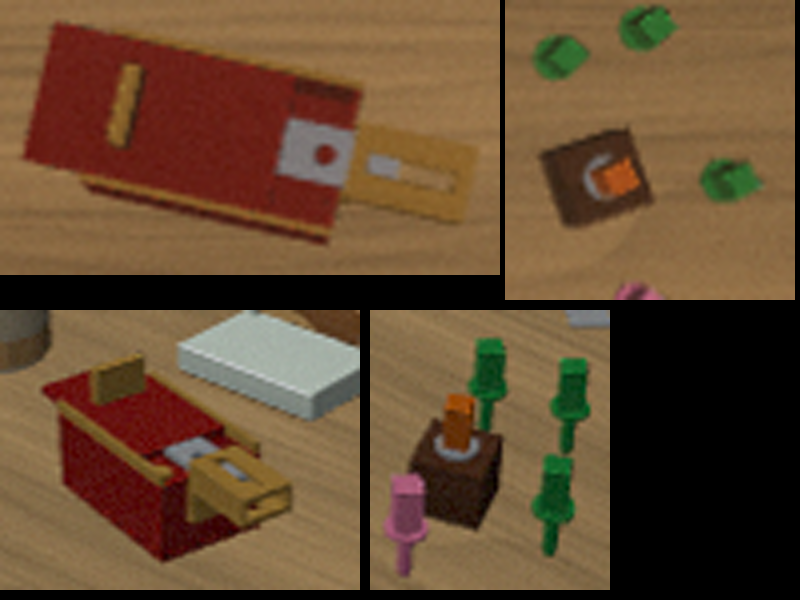

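The crop confirms the orange grip in the dark stand with its steel collar, at about top px (403,239). The lid is open, and the eye is visible as a dark spot in the steel tongue at about px (290,196).

```bash
cat > h.py <<'E'
from bench import bot, viewer
import cv2, numpy as np
from scipy.spatial.transform import Rotation as R
def pose():
    o=bot.get_obs(); T=np.eye(4); T[:3,:3]=R.from_rotvec(o["tool_rot"]).as_matrix(); T[:3,3]=o["eef_pos"]; return T
def cam(n,T=None):
    m=viewer.camera_model(n); E=m["extrinsics"] if n!="wrist" else T@m["mount"]
    K=np.array([[m["fx"],0,m["cx"]],[0,m["fy"],m["cy"]],[0,0,1]]); return K,m["D"],E
def w(n,px,z,T=None):
    K,D,E=cam(n,T); u=cv2.undistortPoints(np.array([[px]],float),K,D)[0,0]
    d=E[:3,:3]@[u[0],u[1],1]; return E[:3,3]+d*(z-E[2,3])/d[2]
def proj(n,p,T=None):
    K,D,E=cam(n,T); q=np.linalg.inv(E)@np.vstack([np.atleast_2d(p).T,np.ones(len(np.atleast_2d(p)))])
    return cv2.projectPoints(q[:3].T.copy(),np.zeros(3),np.zeros(3),K,D)[0][:,0]
def delta(p,yaw_dir=None):
    "tool-frame shift in m to world TCP p, and turn (deg) about tool z making tool y parallel to yaw_dir, straight down"
    T=pose(); d=T[:3,:3].T@(np.array(p)-T[:3,3])/1000
    if yaw_dir is None: return d.round(4)
    y=np.array([*yaw_dir[:2],0.]); y/=np.linalg.norm(y)
    if y@T[:3,1]<0: y=-y
    z=np.array([0,0,-1.]); G=np.c_[np.cross(y,z),y,z]
    return d.round(4), np.degrees(R.from_matrix(T[:3,:3].T@G).as_rotvec()).round(2)
E
python3 - <<'E'
from h import *
a=lambda x,y:(225+x/5,165+y/5)
b=lambda x,y:(380+(x-505)/5,205+y/5)
for n,p,z in [("ear1",a(357,122),89),("ear2",a(478,148),89),("ear3",a(463,222),89),("ear4",a(343,200),89),("slot",a(411,172),89),("handle",a(123,105),114),("h1",a(133,63),114),("h2",a(116,147),114),("eye",a(326,154),79),("lid-l1",a(55,23),80),("lid-l2",a(24,158),80),("grip",b(620,172),82),("collar",b(605,177),48)]:
    print(n,w("top",p,z).round(1))
print(w("side",(330+90/4,255+137/4),48), w("side",(330+90/4,255+90/4),82))
print(pose().round(3))
E
```

```text
ear1 [595.8   8.2  89. ]
ear2 [578.7 -66.3  89. ]
ear3 [533. -56.  89.]
ear4 [547.6  17.6  89. ]
slot [564.4 -24.6  89. ]
handle [605.  150.9 114. ]
h1 [630.6 144.7 114. ]
h2 [579.4 155.3 114. ]
eye [577.3  27.5  79. ]
lid-l1 [661.8 195.7  80. ]
lid-l2 [577.1 215.2  80. ]
grip [ 437.1 -319.1   82. ]
collar [ 434.1 -319.3   48. ]
[ 434.35259451 -324.90328369   48.        ] [ 438.35352038 -319.78160301   82.        ]
[[-9.73000e-01  2.31000e-01 -0.00000e+00  1.44123e+02]
 [ 2.31000e-01  9.73000e-01 -1.00000e-03  6.07972e+02]
 [ 0.00000e+00 -1.00000e-03 -1.00000e+00  2.14189e+02]
 [ 0.00000e+00  0.00000e+00  0.00000e+00  1.00000e+00]]
```

```bash
python3 - <<'E'
from h import *
for n,p in dict(mug=(153,277),planter=(163,155),remote=(208,272)).items(): print(n,w("top",p,50).round(0))
print(delta([615,198,214],(0.217,0.976)))
E
```

```text
mug [329. 462.  50.]
planter [718. 434.  50.]
remote [344. 288.  50.]
(array([-5.528e-01, -2.903e-01,  4.000e-04]), array([-0.05, -0.01, -0.81]))
```

Request:
{"fn": "apply_moves", "kwargs": {"rows": [{"dx": -0.276, "dy": -0.145, "az": -0.8, "claw": 1}, {"dx": -0.276, "dy": -0.145, "az": -0.8, "claw": 1}, {"dx": -0.276, "dy": -0.145, "az": -0.8, "claw": 1}, {"dx": -0.276, "dy": -0.145, "az": -0.8, "claw": 1}, {"dx": -0.553, "dy": -0.29, "az": -0.8, "claw": 1}, {"dx": -0.553, "dy": -0.29, "az": -0.8, "claw": 1}, {"dx": -0.553, "dy": -0.29, "az": -0.8, "claw": 1}, {"dx": -0.553, "dy": -0.29, "az": -0.8, "claw": 1}], "grip_force": 20}}

```text
schema error: expected keys ax, ay, az, dx, dy, dz, claw
```

```bash
python3 - <<'E'
from h import *
print(delta([615,198,98],(0.217,0.976)),pose()[:3,3],bot.get_obs()["t"])
E
```

```text
(array([-0.5528, -0.2902,  0.1164]), array([-0.05, -0.01, -0.81])) [144.12345377 607.972075   214.18862845] 0.15
```

All keys are needed in each row.

Request:
{"fn": "apply_moves", "kwargs": {"rows": [{"ax": 0, "ay": 0, "az": -0.8, "dx": -0.553, "dy": -0.29, "dz": 0, "claw": 1}, {"ax": 0, "ay": 0, "az": -0.8, "dx": -0.553, "dy": -0.29, "dz": 0, "claw": 1}, {"ax": 0, "ay": 0, "az": -0.8, "dx": -0.553, "dy": -0.29, "dz": 0, "claw": 1}, {"ax": 0, "ay": 0, "az": -0.8, "dx": -0.553, "dy": -0.29, "dz": 0, "claw": 1}, {"ax": 0, "ay": 0, "az": -0.8, "dx": -0.553, "dy": -0.29, "dz": 0, "claw": 1}, {"ax": 0, "ay": 0, "az": -0.8, "dx": -0.553, "dy": -0.29, "dz": 0, "claw": 1}, {"ax": 0, "ay": 0, "az": -0.8, "dx": -0.553, "dy": -0.29, "dz": 0, "claw": 1}, {"ax": 0, "ay": 0, "az": -0.8, "dx": -0.553, "dy": -0.29, "dz": 0, "claw": 1}], "grip_force": 20}}

```text
t: 0.82
eef_pos: [396.9, 387.8, 214.7]
tool_rot: [-0.343, -3.123, -0.0]
wrist_force: [0.7, 0.3, -0.8]
width: 46.8
grasp_force: 0.0
```

```bash
python3 - <<'E'
from h import *
print(delta([615,198,214],(0.217,0.976)),pose()[:3,3],bot.get_obs()["t"])
E
```

```text
(array([-0.2541, -0.1379,  0.0006]), array([ 0., -0., -0.])) [396.85974904 387.79037068 214.66267991] 0.8167
```

Request:
{"fn": "apply_moves", "kwargs": {"rows": [{"ax": 0, "ay": 0, "az": 0, "dx": -0.254, "dy": -0.138, "dz": 0, "claw": 1}, {"ax": 0, "ay": 0, "az": 0, "dx": -0.254, "dy": -0.138, "dz": 0, "claw": 1}, {"ax": 0, "ay": 0, "az": 0, "dx": -0.254, "dy": -0.138, "dz": 0, "claw": 1}, {"ax": 0, "ay": 0, "az": 0, "dx": -0.254, "dy": -0.138, "dz": 0, "claw": 1}, {"ax": 0, "ay": 0, "az": 0, "dx": -0.254, "dy": -0.138, "dz": 0, "claw": 1}, {"ax": 0, "ay": 0, "az": 0, "dx": -0.254, "dy": -0.138, "dz": 0, "claw": 1}, {"ax": 0, "ay": 0, "az": 0, "dx": -0.254, "dy": -0.138, "dz": 0, "claw": 1}, {"ax": 0, "ay": 0, "az": 0, "dx": -0.254, "dy": -0.138, "dz": 0, "claw": 1}]}}

```text
t: 1.48
eef_pos: [617.9, 194.9, 213.8]
tool_rot: [0.35, 3.121, -0.001]
wrist_force: [0.0, 0.2, -0.3]
width: 0.4
grasp_force: 0.0
```

```bash
python3 - <<'E'
from h import *
T=pose();print(delta([615,198,98],(0.217,0.976)),T[:3,3],bot.get_obs()["t"])
np.save("Tw1.npy",T)
cv2.imwrite("pics/w1.png",viewer.capture("wrist")[:,:,::-1])
E
```

```text
(array([0.0036, 0.0025, 0.1158]), array([-0.03,  0.06, -0.25])) [617.88984251 194.87577682 213.79879099] 1.4833
```

View pics/w1.png

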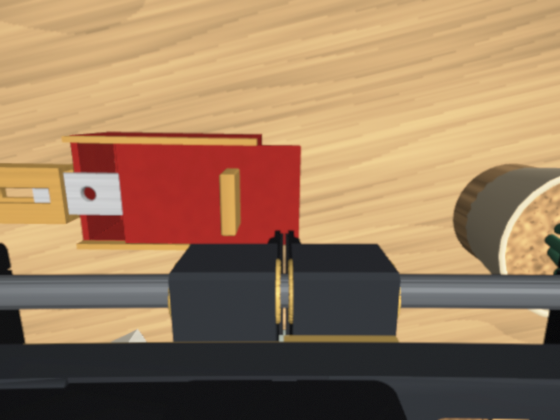

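The wrist view shows the lid open, with the handle top at about (231,202), the eye at (90,193) and the slot from about (2,192) to (50,195). The fingertips are at (285,236), on the handle's +x side.

```bash
python3 - <<'E'
from h import *
T=np.load("Tw1.npy")
for n,p,z in [("handle",(231,202),114),("eye",(90,193),79),("rail a",(66,139),80),("rail b",(262,141),80),("lid far",(301,146),80),("lid near",(300,243),80),("slot end",(50,195),89)]: print(n,w("wrist",p,z,T).round(1))
print(proj("wrist",T[:3,3],T))
E
```

```text
handle [606.6 155.3 114. ]
eye [579.2  31.8  79. ]
rail a [531.6  29.3  80. ]
rail b [568.4 187.1  80. ]
lid far [579.7 218.1  80. ]
lid near [663.8 199.1  80. ]
slot end [572.7   5.1  89. ]
[[283.94893006 252.65154203]]
```

Request:
{"fn": "apply_moves", "kwargs": {"rows": [{"ax": 0, "ay": 0, "az": 0, "dx": 0.003, "dy": 0.003, "dz": 0.04, "claw": 1}, {"ax": 0, "ay": 0, "az": 0, "dx": 0.003, "dy": 0.003, "dz": 0.08, "claw": 1}, {"ax": 0, "ay": 0, "az": 0, "dx": 0.003, "dy": 0.003, "dz": 0.11, "claw": 1}, {"ax": 0, "ay": 0, "az": 0, "dx": 0.003, "dy": 0.003, "dz": 0.116, "claw": 1}, {"ax": 0, "ay": 0, "az": 0, "dx": 0.003, "dy": -0.012, "dz": 0.116, "claw": 1}, {"ax": 0, "ay": 0, "az": 0, "dx": 0.003, "dy": -0.02, "dz": 0.116, "claw": 1}, {"ax": 0, "ay": 0, "az": 0, "dx": 0.003, "dy": -0.028, "dz": 0.116, "claw": 1}, {"ax": 0, "ay": 0, "az": 0, "dx": 0.003, "dy": -0.036, "dz": 0.116, "claw": 1}]}}

```text
t: 2.2
eef_pos: [603.5, 164.5, 100.7]
tool_rot: [0.343, 3.12, 0.002]
wrist_force: [0.3, 7.2, 0.1]
width: 0.4
grasp_force: 3.7
```

Request:
{"fn": "apply_moves", "kwargs": {"rows": [{"ax": 0, "ay": 0, "az": 0, "dx": 0, "dy": -0.004, "dz": 0, "claw": 1}, {"ax": 0, "ay": 0, "az": 0, "dx": 0, "dy": -0.008, "dz": 0, "claw": 1}, {"ax": 0, "ay": 0, "az": 0, "dx": 0, "dy": -0.012, "dz": 0, "claw": 1}, {"ax": 0, "ay": 0, "az": 0, "dx": 0, "dy": -0.016, "dz": 0, "claw": 1}, {"ax": 0, "ay": 0, "az": 0, "dx": 0, "dy": -0.02, "dz": 0, "claw": 1}, {"ax": 0, "ay": 0, "az": 0, "dx": 0, "dy": -0.024, "dz": 0, "claw": 1}, {"ax": 0, "ay": 0, "az": 0, "dx": 0, "dy": -0.024, "dz": 0, "claw": 1}]}}

```text
t: 2.78
eef_pos: [598.2, 141.6, 100.4]
tool_rot: [0.344, 3.12, 0.002]
wrist_force: [-0.5, 4.1, 2.2]
width: 0.7
grasp_force: 1.6
```

Request:
{"fn": "apply_moves", "kwargs": {"rows": [{"ax": 0, "ay": 0, "az": 0, "dx": 0, "dy": -0.003, "dz": 0, "claw": 1}, {"ax": 0, "ay": 0, "az": 0, "dx": 0, "dy": -0.006, "dz": 0, "claw": 1}, {"ax": 0, "ay": 0, "az": 0, "dx": 0, "dy": -0.008, "dz": 0, "claw": 1}]}}

```text
t: 3.03
eef_pos: [596.6, 134.2, 100.2]
tool_rot: [0.343, 3.12, 0.003]
wrist_force: [-0.8, 6.3, 5.8]
width: 0.5
grasp_force: 3.4
```

Request:
{"fn": "apply_moves", "kwargs": {"rows": [{"ax": 0, "ay": 0, "az": 0, "dx": 0, "dy": -0.002, "dz": 0, "claw": 1}, {"ax": 0, "ay": 0, "az": 0, "dx": 0, "dy": -0.004, "dz": 0, "claw": 1}]}}

```text
t: 3.2
eef_pos: [595.7, 130.4, 100.2]
tool_rot: [0.343, 3.12, 0.003]
wrist_force: [-0.9, 6.0, 5.1]
width: 0.3
grasp_force: 3.4
```

Request:
{"fn": "apply_moves", "kwargs": {"rows": [{"ax": 0, "ay": 0, "az": 0, "dx": 0, "dy": -0.002, "dz": 0, "claw": 1}, {"ax": 0, "ay": 0, "az": 0, "dx": 0, "dy": -0.004, "dz": 0, "claw": 1}]}}

```text
t: 3.37
eef_pos: [595.0, 127.2, 100.3]
tool_rot: [0.344, 3.12, 0.005]
wrist_force: [2.5, 24.4, 3.2]
width: 0.7
grasp_force: 12.2
```

Request:
{"fn": "apply_moves", "kwargs": {"rows": [{"ax": 0, "ay": 0, "az": 0, "dx": 0, "dy": 0.012, "dz": 0, "claw": 1}, {"ax": 0, "ay": 0, "az": 0, "dx": 0, "dy": 0.012, "dz": -0.02, "claw": 1}, {"ax": 0, "ay": 0, "az": 0, "dx": 0, "dy": 0.012, "dz": -0.06, "claw": 1}, {"ax": 0, "ay": 0, "az": 0, "dx": -0.034, "dy": -0.153, "dz": -0.1, "claw": 1}, {"ax": 0, "ay": 0, "az": 0, "dx": -0.034, "dy": -0.153, "dz": -0.1, "claw": 1}, {"ax": 0, "ay": 0, "az": 0, "dx": -0.034, "dy": -0.153, "dz": -0.1, "claw": 1}, {"ax": 0, "ay": 0, "az": 0, "dx": -0.034, "dy": -0.153, "dz": -0.1, "claw": 1}, {"ax": 0, "ay": 0, "az": 0, "dx": -0.034, "dy": -0.153, "dz": -0.1, "claw": 1}]}}

```text
t: 4.03
eef_pos: [594.7, -36.0, 201.0]
tool_rot: [0.348, 3.119, -0.002]
wrist_force: [-0.1, -0.7, -0.1]
width: 0.9
grasp_force: 0.0
```

Request:
{"fn": "apply_moves", "kwargs": {"rows": [{"ax": 0, "ay": 0, "az": 0, "dx": 0, "dy": 0, "dz": 0, "claw": 1}, {"ax": 0, "ay": 0, "az": 0, "dx": 0, "dy": 0, "dz": 0, "claw": 1}]}}

```text
t: 4.2
eef_pos: [594.1, -30.6, 198.9]
tool_rot: [0.345, 3.122, 0.0]
wrist_force: [-0.2, 0.3, -0.3]
width: 0.5
grasp_force: 0.0
```

```bash
python3 - <<'E'
from h import *
T=pose();print(T[:3,3],bot.get_obs()["joint_vel"].max())
np.save("Tw2.npy",T)
im=viewer.capture("wrist")[:,:,::-1]; cv2.imwrite("pics/w2.png",im)
p=proj("wrist",[[565,-23,89]],T)[0];print(p)
u,v=[int(k) for k in p]; u=max(u,65);v=max(v,50)
x0,y0=u-65,v-50
print(x0,y0); c=im[y0:y0+100,x0:x0+130]
cv2.imwrite("pics/w2c.png",cv2.resize(c,None,fx=6,fy=6,interpolation=cv2.INTER_CUBIC))
E
```

```text
[594.12913728 -30.61194071 198.85393618] 0.03297469552943201
[285.38075477 164.54452365]
220 114
```

View pics/w2c.png

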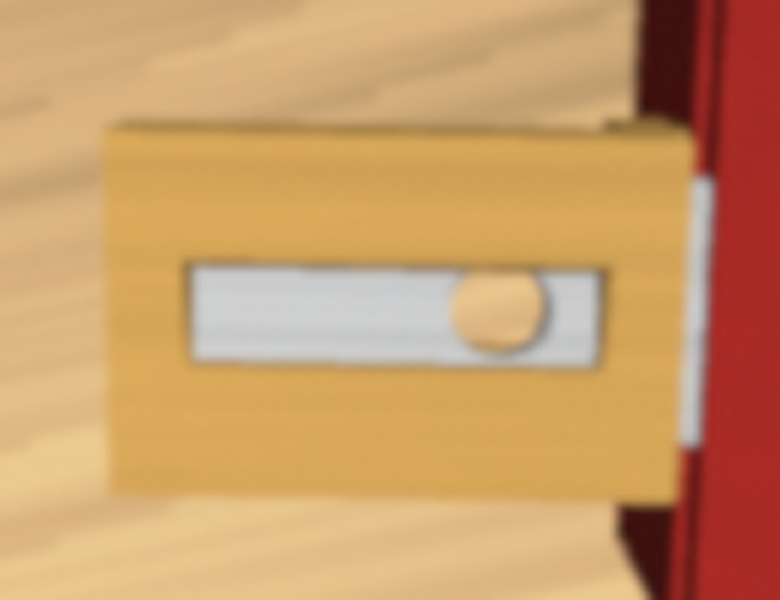

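The slot spans crop (187–606, 263–367). The tongue closes it off except for the eye at crop (500,306), which is on the box's +x side.

```bash
python3 - <<'E'
from h import *
T=np.load("Tw2.npy")
q=lambda x,y:(220+(x-2.5)/6,114+(y-2.5)/6)
L=w("wrist",q(189,314),89,T);Rr=w("wrist",q(603,317),89,T);e=w("wrist",q(500,306),79,T)
a=[w("wrist",q(*p),89,T) for p in [(105,128),(692,130),(680,503),(108,495)]]
print(np.array(a).round(1)); ctr=np.mean([L,Rr],0); print(np.mean(a,0))
u=(Rr-L)/np.linalg.norm(Rr-L); print(L,Rr,ctr,"u",u,"len",np.linalg.norm(Rr-L),"eye",e,"off",(e-ctr)@u,"lat",(e-ctr)@[-u[1],u[0],0])
print("tool y",T[:3,1])
print(delta([436,-320,200],(0.97,0.24)))
print("green/pink",[w("top",p,60).round(0) for p in [(391,215),(408,210),(424,240),(407,266)]])
E
```

```text
[[534.7 -54.2  89. ]
 [551.3  19.   89. ]
 [599.1   8.4  89. ]
 [581.4 -65.8  89. ]]
[566.62214093 -23.16394204  89.        ]
[560.2072618  -49.48599675  89.        ] [572.36866283   3.24465548  89.        ] [566.28796232 -23.12067064  89.        ] u [0.22473299 0.97442038 0.        ] len 54.114890373998186 eye [569.42942064  -9.3679118   79.        ] off 14.106957861308711 lat 0.029597564685147196
tool y [2.18219318e-01 9.75899739e-01 1.69043260e-04]
(array([ 0.0913, -0.3175, -0.0015]), array([ 0.000e+00, -2.000e-02,  6.357e+01]))
green/pink [array([ 514., -290.,   60.]), array([ 530., -345.,   60.]), array([ 434., -392.,   60.]), array([ 354., -335.,   60.])]
```

Request:
{"fn": "apply_moves", "kwargs": {"rows": [{"ax": 0, "ay": 0, "az": 0, "dx": 0.061, "dy": -0.317, "dz": 0, "claw": 0}, {"ax": 0, "ay": 0, "az": 0, "dx": 0.061, "dy": -0.317, "dz": 0, "claw": 0}, {"ax": 0, "ay": 0, "az": 0, "dx": 0.061, "dy": -0.317, "dz": 0, "claw": 0}, {"ax": 0, "ay": 0, "az": 0, "dx": 0.061, "dy": -0.317, "dz": 0, "claw": 0}, {"ax": 0, "ay": 0, "az": 0, "dx": 0.061, "dy": -0.317, "dz": 0, "claw": 0}, {"ax": 0, "ay": 0, "az": 0, "dx": 0.061, "dy": -0.317, "dz": 0, "claw": 0}, {"ax": 0, "ay": 0, "az": 0, "dx": 0.061, "dy": -0.317, "dz": 0, "claw": 0}, {"ax": 0, "ay": 0, "az": 0, "dx": 0.061, "dy": -0.317, "dz": 0, "claw": 0}]}}

```text
t: 4.92
eef_pos: [465.3, -327.8, 198.3]
tool_rot: [-0.341, -3.123, -0.0]
wrist_force: [1.2, -0.2, 0.2]
width: 45.9
grasp_force: 0.0
```

Request:
{"fn": "apply_moves", "kwargs": {"rows": [{"ax": 0, "ay": 0, "az": 0, "dx": 0, "dy": 0, "dz": 0, "claw": 0}, {"ax": 0, "ay": 0, "az": 0, "dx": 0, "dy": 0, "dz": 0, "claw": 0}, {"ax": 0, "ay": 0, "az": 0, "dx": 0, "dy": 0, "dz": 0, "claw": 0}]}}

```text
t: 5.17
eef_pos: [466.5, -325.4, 198.2]
tool_rot: [-0.341, -3.122, -0.001]
wrist_force: [-1.0, 0.4, -0.3]
width: 47.4
grasp_force: 0.0
```

```bash
python3 - <<'E'
from h import *
T=pose();print(T[:3,3],T[:3,:2].round(3))
np.save("Tw3.npy",T)
im=viewer.capture("wrist")[:,:,::-1]; cv2.imwrite("pics/w3.png",im)
p=proj("wrist",[[436,-320,82]],T)[0];print(p)
u,v=[int(k) for k in p]
x0,y0=max(u-65,0),max(v-60,0)
print(x0,y0); c=im[y0:y0+98,x0:x0+130]
cv2.imwrite("pics/w3c.png",cv2.resize(c,None,fx=6,fy=6,interpolation=cv2.INTER_CUBIC))
E
```

```text
[ 466.48153286 -325.42987108  198.22699621] [[-0.976  0.216]
 [ 0.216  0.976]
 [ 0.001  0.001]]
[282.33370826 162.56594335]
217 102
```

View pics/w3c.png

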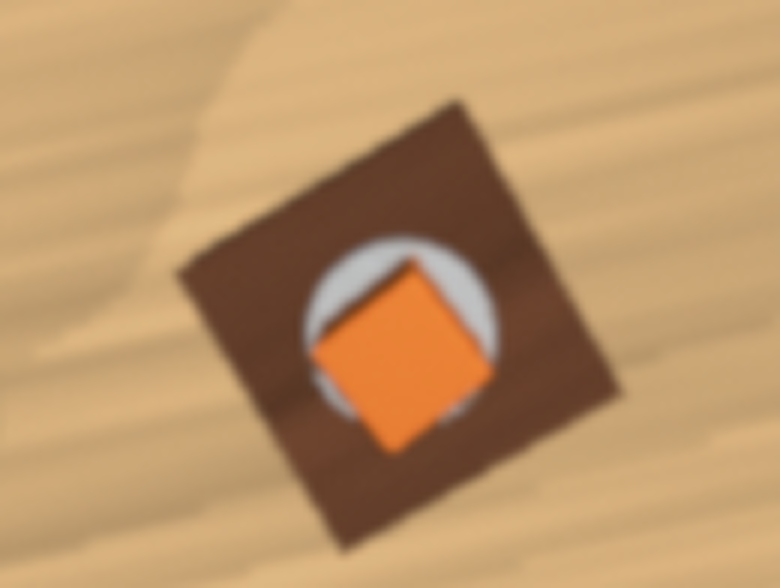

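The wrist crop shows the orange grip's top corners at (312,352), (412,265), (494,375) and (393,455). The collar circle is centred at about (402,332) on the dark stand.

```bash
python3 - <<'E'
from h import *
T=np.load("Tw3.npy")
q=lambda x,y:(217+(x-2.5)/6,102+(y-2.5)/6)
a=np.array([w("wrist",q(*p),82,T) for p in [(312,352),(412,265),(494,375),(393,455)]])
print(a.round(1),a.mean(0),"collar",w("wrist",q(402,333),48,T))
d=a-np.roll(a,-1,0); print(np.linalg.norm(d,axis=1),np.degrees(np.arctan2(d[:,1],d[:,0]))%90)
ang=np.radians(np.mean(np.degrees(np.arctan2(d[:,1],d[:,0]))%90))
for k in (0,1):
    t=ang+k*np.pi/2; print(np.degrees(t),delta([*a.mean(0)[:2],58],(np.cos(t),np.sin(t))))
print(bot.get_obs()["qpos"])
E
```

```text
[[ 431.8 -330.3   82. ]
 [ 423.5 -314.9   82. ]
 [ 440.1 -307.3   82. ]
 [ 447.7 -322.8   82. ]] [ 435.76771537 -318.82073662   82.        ] collar [ 435.60601519 -318.913812     48.        ]
[17.56059985 18.19839115 17.28726274 17.5564688 ] [28.28609337 24.60914638 26.20871369 25.40522478]
26.127294554446976 (array([ 0.0314, -0.0005,  0.1404]), array([ 2.000e-02, -4.000e-02,  5.144e+01]))
116.12729455444698 (array([ 0.0314, -0.0005,  0.1404]), array([ 4.000e-02, -2.000e-02, -3.856e+01]))
[-7.24909583e-01  4.28894881e-01  1.71831668e+00  3.18427256e-04
  9.95135354e-01 -2.07892620e+00]
```

Request:
{"fn": "apply_moves", "kwargs": {"rows": [{"ax": 0, "ay": 0, "az": 51.4, "dx": 0.0314, "dy": -0.0005, "dz": 0.05, "claw": 0}, {"ax": 0, "ay": 0, "az": 51.4, "dx": 0.0314, "dy": -0.0005, "dz": 0.05, "claw": 0}, {"ax": 0, "ay": 0, "az": 51.4, "dx": 0.0314, "dy": -0.0005, "dz": 0.05, "claw": 0}, {"ax": 0, "ay": 0, "az": 51.4, "dx": 0.0314, "dy": -0.0005, "dz": 0.05, "claw": 0}, {"ax": 0, "ay": 0, "az": 51.4, "dx": 0.0314, "dy": -0.0005, "dz": 0.05, "claw": 0}, {"ax": 0, "ay": 0, "az": 51.4, "dx": 0.0314, "dy": -0.0005, "dz": 0.05, "claw": 0}, {"ax": 0, "ay": 0, "az": 51.4, "dx": 0.0314, "dy": -0.0005, "dz": 0.05, "claw": 0}, {"ax": 0, "ay": 0, "az": 51.4, "dx": 0.0314, "dy": -0.0005, "dz": 0.05, "claw": 0}]}}

```text
t: 5.88
eef_pos: [436.0, -319.0, 148.6]
tool_rot: [-1.668, -2.662, -0.0]
wrist_force: [-0.2, 0.0, -0.3]
width: 47.7
grasp_force: 0.0
```

Request:
{"fn": "apply_moves", "kwargs": {"rows": [{"ax": 0, "ay": 0, "az": 0, "dx": 0, "dy": 0, "dz": 0, "claw": 0}, {"ax": 0, "ay": 0, "az": 0, "dx": 0, "dy": 0, "dz": 0, "claw": 0}, {"ax": 0, "ay": 0, "az": 0, "dx": 0, "dy": 0, "dz": 0, "claw": 0}]}}

```text
t: 6.13
eef_pos: [435.4, -320.1, 148.6]
tool_rot: [-1.658, -2.668, -0.0]
wrist_force: [0.3, -0.3, -0.0]
width: 47.4
grasp_force: 0.0
```

```bash
python3 - <<'E'
from h import *
t=np.radians(26.1);print(pose()[:3,3],delta([435.7,-318.85,52],(np.cos(t),np.sin(t))),bot.get_obs()["qpos"])
E
```

```text
[ 435.38820358 -320.06840917  148.61442926] (array([0.0009, 0.0008, 0.0966]), array([ 0.01, -0.  ,  0.18])) [-7.56228030e-01  4.52270864e-01  1.84070584e+00  1.40089733e-04
  8.48645107e-01 -1.21493177e+00]
```

Request:
{"fn": "apply_moves", "kwargs": {"rows": [{"ax": 0, "ay": 0, "az": 0.2, "dx": 0.001, "dy": 0.001, "dz": 0.03, "claw": 0}, {"ax": 0, "ay": 0, "az": 0.2, "dx": 0.001, "dy": 0.001, "dz": 0.05, "claw": 0}, {"ax": 0, "ay": 0, "az": 0.2, "dx": 0.001, "dy": 0.001, "dz": 0.07, "claw": 0}, {"ax": 0, "ay": 0, "az": 0.2, "dx": 0.001, "dy": 0.001, "dz": 0.085, "claw": 0}, {"ax": 0, "ay": 0, "az": 0.2, "dx": 0.001, "dy": 0.001, "dz": 0.093, "claw": 0}, {"ax": 0, "ay": 0, "az": 0.2, "dx": 0.001, "dy": 0.001, "dz": 0.096, "claw": 0}, {"ax": 0, "ay": 0, "az": 0.2, "dx": 0.001, "dy": 0.001, "dz": 0.096, "claw": 0}]}}

```text
t: 6.72
eef_pos: [435.6, -319.2, 52.4]
tool_rot: [-1.667, -2.662, -0.0]
wrist_force: [-0.3, 0.9, -0.0]
width: 47.3
grasp_force: 0.0
```

Request:
{"fn": "apply_moves", "kwargs": {"rows": [{"ax": 0, "ay": 0, "az": 0, "dx": 0, "dy": 0, "dz": 0, "claw": 0.4}, {"ax": 0, "ay": 0, "az": 0, "dx": 0, "dy": 0, "dz": 0, "claw": 0.8}, {"ax": 0, "ay": 0, "az": 0, "dx": 0, "dy": 0, "dz": 0, "claw": 1}, {"ax": 0, "ay": 0, "az": 0, "dx": 0, "dy": 0, "dz": 0, "claw": 1}, {"ax": 0, "ay": 0, "az": 0, "dx": 0, "dy": 0, "dz": 0, "claw": 1}, {"ax": 0, "ay": 0, "az": 0, "dx": 0, "dy": 0, "dz": 0, "claw": 1}, {"ax": 0, "ay": 0, "az": 0, "dx": 0, "dy": 0, "dz": 0, "claw": 1}], "grip_force": 25}}

```text
t: 7.3
eef_pos: [435.7, -319.3, 53.0]
tool_rot: [1.668, 2.662, -0.0]
wrist_force: [-0.3, 0.1, 6.5]
width: 17.8
grasp_force: 25.0
```

Request:
{"fn": "apply_moves", "kwargs": {"rows": [{"ax": 0, "ay": 0, "az": 0, "dx": 0, "dy": 0, "dz": -0.01, "claw": 1}, {"ax": 0, "ay": 0, "az": 0, "dx": 0, "dy": 0, "dz": -0.025, "claw": 1}, {"ax": 0, "ay": 0, "az": 0, "dx": 0, "dy": 0, "dz": -0.045, "claw": 1}, {"ax": 0, "ay": 0, "az": 0, "dx": 0, "dy": 0, "dz": -0.07, "claw": 1}, {"ax": 0, "ay": 0, "az": 0, "dx": 0, "dy": 0, "dz": -0.095, "claw": 1}, {"ax": 0, "ay": 0, "az": 0, "dx": 0, "dy": 0, "dz": -0.12, "claw": 1}, {"ax": 0, "ay": 0, "az": 0, "dx": 0, "dy": 0, "dz": -0.12, "claw": 1}, {"ax": 0, "ay": 0, "az": 0, "dx": 0, "dy": 0, "dz": -0.12, "claw": 1}]}}

```text
t: 7.97
eef_pos: [435.8, -319.4, 174.0]
tool_rot: [1.667, 2.66, -0.001]
wrist_force: [-0.6, -0.3, -0.9]
width: 17.8
grasp_force: 25.0
```

```bash
python3 - <<'E'
from h import *
print(pose()[:3,3],delta([569.4,-9.4,172]),bot.get_obs()["width"],bot.get_obs()["wrist_force"])
E
```

```text
[ 435.79561559 -319.39357411  174.00996487] [0.2207 0.2555 0.0017] 17.787836372502756 [-0.59247259 -0.33467185 -0.94136734]
```

Request:
{"fn": "apply_moves", "kwargs": {"rows": [{"ax": 0, "ay": 0, "az": 0, "dx": 0.22, "dy": 0.255, "dz": 0, "claw": 1}, {"ax": 0, "ay": 0, "az": 0, "dx": 0.22, "dy": 0.255, "dz": 0, "claw": 1}, {"ax": 0, "ay": 0, "az": 0, "dx": 0.22, "dy": 0.255, "dz": 0, "claw": 1}, {"ax": 0, "ay": 0, "az": 0, "dx": 0.22, "dy": 0.255, "dz": 0, "claw": 1}, {"ax": 0, "ay": 0, "az": 0, "dx": 0.22, "dy": 0.255, "dz": 0, "claw": 1}, {"ax": 0, "ay": 0, "az": 0, "dx": 0.22, "dy": 0.255, "dz": 0, "claw": 1}, {"ax": 0, "ay": 0, "az": 0, "dx": 0.22, "dy": 0.255, "dz": 0, "claw": 1}, {"ax": 0, "ay": 0, "az": 0, "dx": 0.22, "dy": 0.255, "dz": 0, "claw": 1}]}}

```text
t: 8.63
eef_pos: [567.5, -11.0, 171.4]
tool_rot: [-1.667, -2.661, 0.001]
wrist_force: [0.4, -0.3, 0.3]
width: 17.5
grasp_force: 25.0
```

Request:
{"fn": "apply_moves", "kwargs": {"rows": [{"ax": 0, "ay": 0, "az": 0, "dx": 0, "dy": 0, "dz": 0, "claw": 1}, {"ax": 0, "ay": 0, "az": 0, "dx": 0, "dy": 0, "dz": 0, "claw": 1}]}}

```text
t: 8.8
eef_pos: [567.5, -11.2, 171.2]
tool_rot: [-1.662, -2.663, 0.001]
wrist_force: [-0.6, -1.6, -1.1]
width: 17.9
grasp_force: 25.0
```

```bash
python3 - <<'E'
from h import *
print(pose()[:3,3],delta([569.4,-9.4,140],(np.cos(np.radians(26.1)),np.sin(np.radians(26.1)))),bot.get_obs()["wrist_force"])
E
```

```text
[567.46104577 -11.21209628 171.23151297] (array([0.0007, 0.0026, 0.0312]), array([-0.11, -0.07, -0.03])) [-0.58651809 -1.55000452 -1.13602046]
```

Request:
{"fn": "apply_moves", "kwargs": {"rows": [{"ax": 0, "ay": 0, "az": 0, "dx": 0.0005, "dy": 0.0025, "dz": 0.01, "claw": 1}, {"ax": 0, "ay": 0, "az": 0, "dx": 0.0005, "dy": 0.0025, "dz": 0.02, "claw": 1}, {"ax": 0, "ay": 0, "az": 0, "dx": 0.0005, "dy": 0.0025, "dz": 0.028, "claw": 1}, {"ax": 0, "ay": 0, "az": 0, "dx": 0.0005, "dy": 0.0025, "dz": 0.028, "claw": 1}, {"ax": 0, "ay": 0, "az": 0, "dx": 0.0005, "dy": 0.0025, "dz": 0.028, "claw": 1}]}}

```text
t: 9.22
eef_pos: [569.2, -12.5, 143.8]
tool_rot: [-1.669, -2.66, 0.001]
wrist_force: [0.6, -1.0, 0.3]
width: 18.1
grasp_force: 25.0
```

```bash
python3 - <<'E'
from h import *
T=pose();print(T[:3,3],delta([569.4,-9.4,140]),bot.get_obs()["wrist_force"])
W=np.zeros((600,800,3),np.uint8)
s=viewer.capture("side")[:,:,::-1]; u,v=proj("side",[[567,-15,95]])[0].astype(int); print(u,v)
W[:360,:400]=cv2.resize(s[v-45:v+45,u-50:u+50],(400,360),interpolation=cv2.INTER_CUBIC)
w_=viewer.capture("wrist")[:,:,::-1]; u,v=proj("wrist",[[567,-15,95]],T)[0].astype(int); print(u,v)
c=w_[max(v-100,0):v+60,u-65:u+65]; c=cv2.resize(c,None,fx=3,fy=3); W[:c.shape[0],405:405+c.shape[1]]=c[:600,:395]
cv2.imwrite("pics/chk.png",W)
E
```

```text
[569.23503731 -12.51248519 143.76273465] [0.0027 0.0015 0.0038] [ 0.63737274 -0.96625799  0.31473956]
297 217
279 226
```

View pics/chk.png

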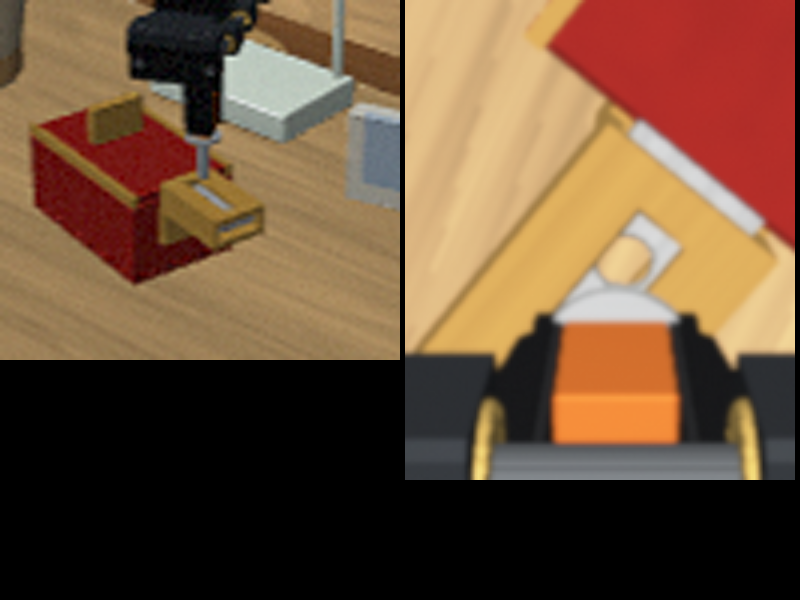

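The side view shows the pin upright in the grip above the slot. The wrist crop shows the eye at crop (625,260), and the collar's front arc at about (615,287).

```bash
python3 - <<'E'
from h import *
P=[]
for i in range(8):
    P.append(pose()[:3,3]); viewer.capture("wrist")
P=np.array(P); print(P.round(1)); T=pose(); T[:3,3]=P.mean(0); np.save("Tw4.npy",T)
q=lambda x,y:(214+(x-405-1)/3,126+(y-1)/3)
e=w("wrist",q(625,260),79,T); print("eye",e)
zc=P.mean(0)[2]-9+4
col=w("wrist",q(615,287),zc,T); print("collar front, tool frame",T[:3,:3].T@(col-T[:3,3]))
print("eye in tool frame",T[:3,:3].T@(e-T[:3,3]), "old eye", T[:3,:3].T@(np.array([569.43,-9.37,79])-T[:3,3]))
E
```

```text
[[569.8 -12.2 144.7]
 [569.8 -12.1 144.9]
 [569.9 -11.9 145. ]
 [569.9 -11.9 145. ]
 [569.8 -11.8 145. ]
 [569.8 -11.7 145. ]
 [569.8 -11.7 144.9]
 [569.8 -11.6 144.9]]
eye [570.34361835  -8.14173321  79.        ]
collar front, tool frame [14.91325742 -0.15874486  4.99902072]
eye in tool frame [ 3.12849484  2.0723694  65.90837688] old eye [ 2.42184835  0.71443404 65.90803987]
```

Request:
{"fn": "apply_moves", "kwargs": {"rows": [{"ax": 0, "ay": 0, "az": 0, "dx": 0.0023, "dy": 0.0014, "dz": 0.003, "claw": 1}, {"ax": 0, "ay": 0, "az": 0, "dx": 0.0023, "dy": 0.0014, "dz": 0.006, "claw": 1}, {"ax": 0, "ay": 0, "az": 0, "dx": 0.0023, "dy": 0.0014, "dz": 0.007, "claw": 1}, {"ax": 0, "ay": 0, "az": 0, "dx": 0.0023, "dy": 0.0014, "dz": 0.007, "claw": 1}, {"ax": 0, "ay": 0, "az": 0, "dx": 0.0023, "dy": 0.0014, "dz": 0.007, "claw": 1}, {"ax": 0, "ay": 0, "az": 0, "dx": 0.0023, "dy": 0.0014, "dz": 0.007, "claw": 1}]}}

```text
t: 10.22
eef_pos: [570.0, -9.0, 137.6]
tool_rot: [-1.668, -2.662, -0.0]
wrist_force: [0.4, -0.4, -1.2]
width: 17.9
grasp_force: 25.0
```

Request:
{"fn": "apply_moves", "kwargs": {"rows": [{"ax": 0, "ay": 0, "az": 0, "dx": 0, "dy": 0, "dz": 0.001, "claw": 1}, {"ax": 0, "ay": 0, "az": 0, "dx": 0, "dy": 0, "dz": 0.002, "claw": 1}, {"ax": 0, "ay": 0, "az": 0, "dx": 0, "dy": 0, "dz": 0.003, "claw": 1}, {"ax": 0, "ay": 0, "az": 0, "dx": 0, "dy": 0, "dz": 0.003, "claw": 1}]}}

```text
t: 10.55
eef_pos: [569.9, -9.0, 134.4]
tool_rot: [-1.668, -2.662, 0.0]
wrist_force: [0.2, 0.2, -1.5]
width: 18.0
grasp_force: 25.0
```

Request:
{"fn": "apply_moves", "kwargs": {"rows": [{"ax": 0, "ay": 0, "az": 0, "dx": 0, "dy": 0, "dz": 0.001, "claw": 1}, {"ax": 0, "ay": 0, "az": 0, "dx": 0, "dy": 0, "dz": 0.002, "claw": 1}, {"ax": 0, "ay": 0, "az": 0, "dx": 0, "dy": 0, "dz": 0.002, "claw": 1}]}}

```text
t: 10.8
eef_pos: [569.9, -9.0, 132.4]
tool_rot: [-1.668, -2.662, 0.0]
wrist_force: [1.1, -0.7, -0.5]
width: 17.7
grasp_force: 25.0
```

Request:
{"fn": "apply_moves", "kwargs": {"rows": [{"ax": 0, "ay": 0, "az": 0, "dx": 0, "dy": 0, "dz": 0.001, "claw": 1}, {"ax": 0, "ay": 0, "az": 0, "dx": 0, "dy": 0, "dz": 0.002, "claw": 1}, {"ax": 0, "ay": 0, "az": 0, "dx": 0, "dy": 0, "dz": 0.003, "claw": 1}, {"ax": 0, "ay": 0, "az": 0, "dx": 0, "dy": 0, "dz": 0.003, "claw": 1}]}}

```text
t: 11.13
eef_pos: [569.9, -9.0, 129.4]
tool_rot: [-1.668, -2.662, 0.0]
wrist_force: [-0.2, -0.2, -0.8]
width: 17.7
grasp_force: 25.0
```

Request:
{"fn": "apply_moves", "kwargs": {"rows": [{"ax": 0, "ay": 0, "az": 0, "dx": 0, "dy": 0, "dz": 0.001, "claw": 1}, {"ax": 0, "ay": 0, "az": 0, "dx": 0, "dy": 0, "dz": 0.002, "claw": 1}, {"ax": 0, "ay": 0, "az": 0, "dx": 0, "dy": 0, "dz": 0.003, "claw": 1}, {"ax": 0, "ay": 0, "az": 0, "dx": 0, "dy": 0, "dz": 0.003, "claw": 1}]}}

```text
t: 11.47
eef_pos: [569.9, -9.0, 126.4]
tool_rot: [-1.668, -2.662, 0.0]
wrist_force: [-0.7, -0.1, -0.1]
width: 18.1
grasp_force: 25.0
```

Request:
{"fn": "apply_moves", "kwargs": {"rows": [{"ax": 0, "ay": 0, "az": 0, "dx": 0, "dy": 0, "dz": 0.001, "claw": 1}, {"ax": 0, "ay": 0, "az": 0, "dx": 0, "dy": 0, "dz": 0.002, "claw": 1}, {"ax": 0, "ay": 0, "az": 0, "dx": 0, "dy": 0, "dz": 0.003, "claw": 1}, {"ax": 0, "ay": 0, "az": 0, "dx": 0, "dy": 0, "dz": 0.003, "claw": 1}]}}

```text
t: 11.8
eef_pos: [569.9, -9.0, 123.4]
tool_rot: [-1.668, -2.662, 0.0]
wrist_force: [-0.0, -0.0, -1.4]
width: 17.9
grasp_force: 25.0
```

Request:
{"fn": "apply_moves", "kwargs": {"rows": [{"ax": 0, "ay": 0, "az": 0, "dx": 0, "dy": 0, "dz": 0.001, "claw": 1}, {"ax": 0, "ay": 0, "az": 0, "dx": 0, "dy": 0, "dz": 0.002, "claw": 1}, {"ax": 0, "ay": 0, "az": 0, "dx": 0, "dy": 0, "dz": 0.002, "claw": 1}]}}

```text
t: 12.05
eef_pos: [569.9, -9.0, 121.4]
tool_rot: [-1.668, -2.662, 0.0]
wrist_force: [0.3, 0.1, -0.3]
width: 17.8
grasp_force: 25.0
```

Request:
{"fn": "apply_moves", "kwargs": {"rows": [{"ax": 0, "ay": 0, "az": 0, "dx": 0, "dy": 0, "dz": 0.001, "claw": 1}, {"ax": 0, "ay": 0, "az": 0, "dx": 0, "dy": 0, "dz": 0.002, "claw": 1}, {"ax": 0, "ay": 0, "az": 0, "dx": 0, "dy": 0, "dz": 0.002, "claw": 1}]}}

```text
t: 12.3
eef_pos: [569.9, -9.0, 119.4]
tool_rot: [-1.668, -2.662, 0.0]
wrist_force: [-0.2, 0.2, -1.7]
width: 17.5
grasp_force: 25.0
```

Request:
{"fn": "apply_moves", "kwargs": {"rows": [{"ax": 0, "ay": 0, "az": 0, "dx": 0, "dy": 0, "dz": 0.001, "claw": 1}, {"ax": 0, "ay": 0, "az": 0, "dx": 0, "dy": 0, "dz": 0.002, "claw": 1}, {"ax": 0, "ay": 0, "az": 0, "dx": 0, "dy": 0, "dz": 0.002, "claw": 1}]}}

```text
t: 12.55
eef_pos: [569.9, -9.0, 117.4]
tool_rot: [-1.668, -2.662, -0.0]
wrist_force: [-0.0, 0.8, 0.0]
width: 17.8
grasp_force: 25.0
```

Request:
{"fn": "apply_moves", "kwargs": {"rows": [{"ax": 0, "ay": 0, "az": 0, "dx": 0, "dy": 0, "dz": 0.001, "claw": 1}, {"ax": 0, "ay": 0, "az": 0, "dx": 0, "dy": 0, "dz": 0.002, "claw": 1}, {"ax": 0, "ay": 0, "az": 0, "dx": 0, "dy": 0, "dz": 0.003, "claw": 1}, {"ax": 0, "ay": 0, "az": 0, "dx": 0, "dy": 0, "dz": 0.004, "claw": 1}, {"ax": 0, "ay": 0, "az": 0, "dx": 0, "dy": 0, "dz": 0.005, "claw": 1}, {"ax": 0, "ay": 0, "az": 0, "dx": 0, "dy": 0, "dz": 0.005, "claw": 1}]}}

```text
t: 13.05
eef_pos: [569.9, -8.9, 112.4]
tool_rot: [-1.668, -2.662, 0.0]
wrist_force: [-0.8, -0.1, -0.1]
width: 18.0
grasp_force: 25.0
```

Request:
{"fn": "apply_moves", "kwargs": {"rows": [{"ax": 0, "ay": 0, "az": 0, "dx": 0, "dy": 0, "dz": 0.001, "claw": 1}, {"ax": 0, "ay": 0, "az": 0, "dx": 0, "dy": 0, "dz": 0.002, "claw": 1}, {"ax": 0, "ay": 0, "az": 0, "dx": 0, "dy": 0, "dz": 0.003, "claw": 1}, {"ax": 0, "ay": 0, "az": 0, "dx": 0, "dy": 0, "dz": 0.004, "claw": 1}, {"ax": 0, "ay": 0, "az": 0, "dx": 0, "dy": 0, "dz": 0.005, "claw": 1}, {"ax": 0, "ay": 0, "az": 0, "dx": 0, "dy": 0, "dz": 0.005, "claw": 1}]}}

```text
t: 13.55
eef_pos: [569.9, -9.0, 107.4]
tool_rot: [-1.668, -2.662, 0.0]
wrist_force: [-1.0, -0.3, -0.6]
width: 18.0
grasp_force: 25.0
```

Request:
{"fn": "apply_moves", "kwargs": {"rows": [{"ax": 0, "ay": 0, "az": 0, "dx": 0, "dy": 0, "dz": 0.001, "claw": 1}, {"ax": 0, "ay": 0, "az": 0, "dx": 0, "dy": 0, "dz": 0.002, "claw": 1}, {"ax": 0, "ay": 0, "az": 0, "dx": 0, "dy": 0, "dz": 0.003, "claw": 1}, {"ax": 0, "ay": 0, "az": 0, "dx": 0, "dy": 0, "dz": 0.003, "claw": 1}]}}

```text
t: 13.88
eef_pos: [569.9, -9.0, 104.4]
tool_rot: [-1.668, -2.662, 0.0]
wrist_force: [0.6, 0.7, -0.8]
width: 17.9
grasp_force: 25.0
```

Request:
{"fn": "apply_moves", "kwargs": {"rows": [{"ax": 0, "ay": 0, "az": 0, "dx": 0, "dy": 0, "dz": 0.001, "claw": 1}, {"ax": 0, "ay": 0, "az": 0, "dx": 0, "dy": 0, "dz": 0.002, "claw": 1}, {"ax": 0, "ay": 0, "az": 0, "dx": 0, "dy": 0, "dz": 0.003, "claw": 1}, {"ax": 0, "ay": 0, "az": 0, "dx": 0, "dy": 0, "dz": 0.004, "claw": 1}, {"ax": 0, "ay": 0, "az": 0, "dx": 0, "dy": 0, "dz": 0.004, "claw": 1}]}}

```text
t: 14.3
eef_pos: [569.9, -8.9, 100.4]
tool_rot: [-1.668, -2.662, 0.0]
wrist_force: [-0.2, 0.6, 0.0]
width: 18.0
grasp_force: 25.0
```

Request:
{"fn": "apply_moves", "kwargs": {"rows": [{"ax": 0, "ay": 0, "az": 0, "dx": 0, "dy": 0, "dz": 0.001, "claw": 1}, {"ax": 0, "ay": 0, "az": 0, "dx": 0, "dy": 0, "dz": 0.001, "claw": 1}]}}

```text
t: 14.47
eef_pos: [569.9, -9.0, 99.5]
tool_rot: [-1.668, -2.662, -0.0]
wrist_force: [-0.7, -0.5, -0.3]
width: 17.7
grasp_force: 25.0
```

Request:
{"fn": "apply_moves", "kwargs": {"rows": [{"ax": 0, "ay": 0, "az": 0, "dx": 0, "dy": 0, "dz": 0.0005, "claw": 1}, {"ax": 0, "ay": 0, "az": 0, "dx": 0, "dy": 0, "dz": 0.0005, "claw": 1}]}}

```text
t: 14.63
eef_pos: [570.0, -9.0, 99.1]
tool_rot: [-1.668, -2.662, -0.0]
wrist_force: [-0.9, 0.6, -1.2]
width: 18.0
grasp_force: 25.0
```

Request:
{"fn": "apply_moves", "kwargs": {"rows": [{"ax": 0, "ay": 0, "az": 0, "dx": 0, "dy": 0, "dz": 0.0005, "claw": 1}, {"ax": 0, "ay": 0, "az": 0, "dx": 0, "dy": 0, "dz": 0.0005, "claw": 1}]}}

```text
t: 14.8
eef_pos: [570.0, -9.0, 98.6]
tool_rot: [-1.668, -2.662, -0.0]
wrist_force: [0.1, 0.4, -0.5]
width: 17.8
grasp_force: 25.0
```

Request:
{"fn": "apply_moves", "kwargs": {"rows": [{"ax": 0, "ay": 0, "az": 0, "dx": 0, "dy": 0, "dz": 0.0005, "claw": 1}, {"ax": 0, "ay": 0, "az": 0, "dx": 0, "dy": 0, "dz": 0.0005, "claw": 1}]}}

```text
t: 14.97
eef_pos: [570.0, -9.0, 98.1]
tool_rot: [-1.668, -2.662, -0.0]
wrist_force: [-0.6, -0.2, -0.3]
width: 17.7
grasp_force: 25.0
```

Request:
{"fn": "apply_moves", "kwargs": {"rows": [{"ax": 0, "ay": 0, "az": 0, "dx": 0, "dy": 0, "dz": 0.0005, "claw": 1}, {"ax": 0, "ay": 0, "az": 0, "dx": 0, "dy": 0, "dz": 0.0005, "claw": 1}]}}

```text
t: 15.13
eef_pos: [570.0, -9.0, 98.0]
tool_rot: [1.668, 2.662, 0.0]
wrist_force: [-1.8, 0.8, 3.8]
width: 17.9
grasp_force: 25.0
```

```bash
python3 - <<'E'
from h import *
P=[]
for i in range(4):
    o=bot.get_obs();print(o["eef_pos"].round(2),o["wrist_force"].round(1)); im=viewer.capture("side")
u,v=proj("side",[[567,-15,85]])[0].astype(int)
cv2.imwrite("pics/s5.png",cv2.resize(im[v-35:v+35,u-45:u+45,::-1],None,fx=8,fy=8,interpolation=cv2.INTER_CUBIC))
E
```

```text
[570.01  -8.98  97.99] [-1.8  0.8  3.8]
[570.    -8.95  97.96] [-1.7  0.2  4.6]
[570.01  -8.98  97.95] [-2.2 -0.7  5.7]
[569.98  -8.96  97.95] [-1.7 -0.2  5. ]
```

View pics/s5.png

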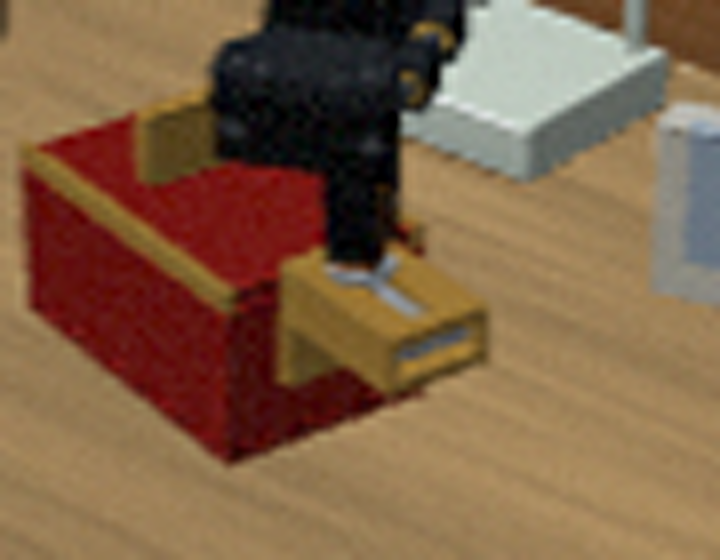

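The collar is seated: contact came at the expected height with about 5 N, and the collar lies flat on the upper ear. Releasing now.

Request:
{"fn": "apply_moves", "kwargs": {"rows": [{"ax": 0, "ay": 0, "az": 0, "dx": 0, "dy": 0, "dz": 0, "claw": 0.4}, {"ax": 0, "ay": 0, "az": 0, "dx": 0, "dy": 0, "dz": 0, "claw": 0.2}, {"ax": 0, "ay": 0, "az": 0, "dx": 0, "dy": 0, "dz": 0, "claw": 0.2}, {"ax": 0, "ay": 0, "az": 0, "dx": 0, "dy": 0, "dz": 0, "claw": 0.2}, {"ax": 0, "ay": 0, "az": 0, "dx": 0, "dy": 0, "dz": 0, "claw": 0.2}, {"ax": 0, "ay": 0, "az": 0, "dx": 0, "dy": 0, "dz": -0.01, "claw": 0.2}, {"ax": 0, "ay": 0, "az": 0, "dx": 0, "dy": 0, "dz": -0.025, "claw": 0.2}, {"ax": 0, "ay": 0, "az": 0, "dx": 0, "dy": 0, "dz": -0.04, "claw": 0.2}]}}

```text
t: 16.0
eef_pos: [569.8, -9.0, 138.4]
tool_rot: [-1.668, -2.662, 0.0]
wrist_force: [1.0, -0.5, -0.3]
width: 38.0
grasp_force: 0.0
```

Request:
{"fn": "apply_moves", "kwargs": {"rows": [{"ax": 0, "ay": 0, "az": 0, "dx": -0.0, "dy": 0, "dz": -0.03, "claw": 0.2}, {"ax": 0, "ay": 0, "az": 0, "dx": 0, "dy": 0, "dz": -0.06, "claw": 0.2}, {"ax": 0, "ay": 0, "az": 0, "dx": 0, "dy": 0, "dz": -0.08, "claw": 0.2}, {"ax": 0, "ay": 0, "az": 0, "dx": -0.04, "dy": 0, "dz": -0.08, "claw": 0.2}, {"ax": 0, "ay": 0, "az": 0, "dx": -0.04, "dy": 0, "dz": -0.08, "claw": 0.2}, {"ax": 0, "ay": 0, "az": 0, "dx": -0.04, "dy": 0, "dz": -0.08, "claw": 0.2}, {"ax": 0, "ay": 0, "az": 0, "dx": -0.04, "dy": 0, "dz": -0.08, "claw": 0.2}]}}

```text
t: 16.58
eef_pos: [587.0, -44.9, 217.6]
tool_rot: [-1.669, -2.661, 0.0]
wrist_force: [-0.2, -0.0, 0.0]
width: 38.3
grasp_force: 0.0
```

```bash
python3 - <<'E'
from h import *
T=pose();W=np.zeros((440,800,3),np.uint8)
im=viewer.capture("wrist")[:,:,::-1]; u,v=proj("wrist",[[569,-9,89]],T)[0].astype(int);print(u,v)
v0=max(v-55,0);u0=max(u-50,0)
W[:,:400]=cv2.resize(im[v0:v0+110,u0:u0+100],(400,440),interpolation=cv2.INTER_CUBIC)
s=viewer.capture("side")[:,:,::-1]; u,v=proj("side",[[569,-9,89]])[0].astype(int)
W[:,400:]=cv2.resize(s[v-44:v+44,u-40:u+40],(400,440),interpolation=cv2.INTER_CUBIC)
cv2.imwrite("pics/end.png",W)
E
```

```text
283 149
```

View pics/end.png

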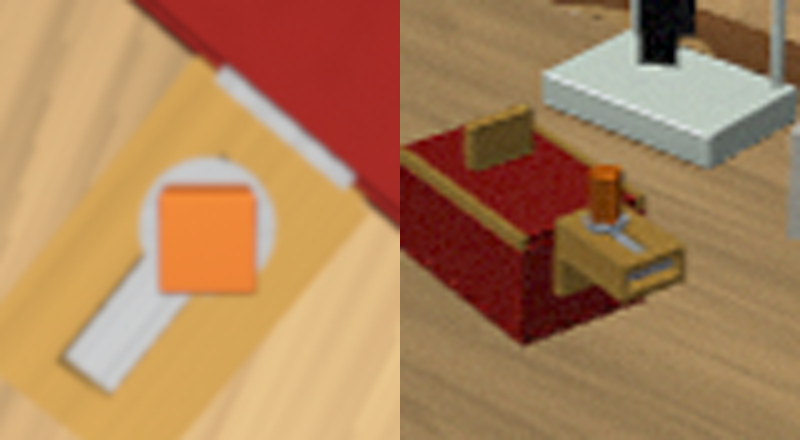

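The pin stands upright with its collar flat on the ear, the lid is shut, and the gripper is clear.

```bash
python3 -c "
from bench import job_done
print(job_done())"
```

```text
the job is handed in; nothing more can be done
None
```

The job is handed in at about 17 s (no verdict was returned): the lid is shut, the orange-handled pin stands upright through the yoke and eye with its collar flat on the upper ear, it has been released, and the gripper is clear.

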